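# Free the keeper plate from the bench clamp

## Task

Swing the hinged clamp bar on the bench fixture right up and leave it standing open, then slide the flat keeper plate out from under its guides by its tongue. Lay the plate down gently, flat and wholly on top of the plain steel surface plate, and let go. Leave the other loose parts on the bench where they are.

Things in the scene. Friction and masses are not known exactly. Their poses are not given: they have to be found in the camera images.
- fixture: Fixed clamp fixture: a 210 x 120 x 10 mm base flange under a bed block 100 (x) x 92 (y) mm, flat top 50 mm above the bench. Origin: on the bench under the middle of the seated plate's wide body; bed spans x -50 to 50, y -50 to 42 mm. A back stop closes the +y side; hinge cheeks 78 mm tall stand on the +x side. The plate leaves towards -y only.
- bed_exit (a point): Middle of the bed's open edge: fixture (0, -50, 50) mm. The plate slides out over it along fixture -y. Guides flank the seated plate over fixture y -12 to 39, with lips over its edges (underside 61, top 66 mm above the bench): there it can only slide. It is clear of the lips after 50 mm of travel and of the bed after 90 mm.
- bar (a joint): Hinge angle of the clamp bar: 0 lying shut across the plate, grows as the free end is lifted, stop at 1.75 (leaning just past upright). Stiff hinge (0.32 N m friction): the bar stays where it is left; lifting takes 3 to 4 N at the handle. Starts at 0 to 0.06. Two lugs under the bar block the plate's shoulders while it is shut.
- bar_handle (a point): Centre of the round cross handle on the bar's free end: a cylinder 18 mm in diameter, 34 mm long, along the hinge axis (fixture y). Shut, it is at fixture (-85, -33, 65) mm, 35 mm out from the bed, free on both sides and below down to the 10 mm flange. The bar is 28 mm wide, 10 mm thick, 170 mm from hinge to handle centre.
- bar_hinge (a point): Point on the hinge axis, level with the bar's middle: fixture x 85, y -33, 65 mm above the bench. The axis runs along fixture y; the handle swings in a 170 mm arc from -x up and over.
- keeper: Loose aluminium keeper plate, 8 mm thick, 110 to 190 g, paddle-shaped: a body 60 (x) x 75 (y) mm with a tongue 30 mm wide, 70 mm long towards its -y. Origin: underside centre of the wide body; z up. At the start it lies on the bed (underside 50 mm above the bench), axes parallel to the fixture's; the last 57 mm of tongue stick out freely beyond the bed.
- tongue_end (a point): Middle of the end face of the plate's tongue: plate frame (0, -107.5, 4) mm.
- wide_end (a point): Middle of the opposite end of the plate: plate frame (0, 37.5, 4) mm.
- slab: The surface plate: a plain fixed steel slab 170 (x) x 220 (y) x 20 mm lying on the bench to one side of the fixture. Origin: centre of its underside; the top is 20 mm above it.
- tray: Bystander: fixed dark steel tray of the same outline, 30 mm tall, divided in four, on the other side of the fixture. Nothing goes in it. Origin: centre of its underside.
- cone_a: Bystander: steel bearing cone, 54 mm across, 24 mm tall, in the tray.
- cone_b: Bystander: the second bearing cone, in the tray.
- collar: Bystander: bronze shaft collar, a ring 60 mm across and 20 mm tall.
- seal: Bystander: grey polymer seal, a ring 72 mm across and 10 mm tall, lying near the front of the fixture.
- brush: Bystander: red bench brush lying on the bench.
Mind the look-alikes: they are no part of the job. Leave any green look-alike of the fixture alone.

How it is judged:
On the way, in this order (a step that is already met when the one before it is completed fails the run):
1. the clamp bar is swung up to at least 1.2 rad (value of joint bar above 1.2 rad), for 0.2 s.
2. with the bar up, the plate is slid out at least 60 mm along the bed, still low (value of joint bar above 1.2 rad and y of keeper in the frame of fixture below -0.06 m and z of keeper in the frame of fixture below 0.12 m), for 0.05 s.
At the end, for the whole second after the job is handed in: The keeper plate lies flat (within 0.06 rad) and still on the surface plate, both its ends over it (3 mm of overhang allowed), released, and the clamp bar stands open at 1.2 rad or more (value of joint bar above 1.2 rad and x of tongue_end in the frame of slab between -0.087 and 0.087 m and y of tongue_end in the frame of slab between -0.113 and 0.113 m and x of wide_end in the frame of slab between -0.087 and 0.087 m and y of wide_end in the frame of slab between -0.113 and 0.113 m and z of keeper in the frame of slab between 0.015 and 0.033 m and angle between the z axis of keeper and the z axis of slab, either way round below 0.06 rad and linear speed of keeper below 0.02 m/s and contact force between keeper and the fingers below 0.05 N); the robot touches nothing.
It fails at once if the plate is dropped or thrown: moving faster than 0.7 m/s out of the fingers (linear speed of keeper above 0.7 m/s and contact force between keeper and the fingers below 0.01 N).
It fails at once if another loose part is moved more than 30 mm (distance of any of collar, seal, brush, cone_a, cone_b from where it was at the start of the episode above 0.03 m).
It also fails if it takes over 59 s, if anything falls off the work surface, if the arm or the gripper's body presses on something with over 40 N, if the wrist force passes 120 N, or if a joint passes its speed limit or range.

## Robot

A 6-joint arm with a two-finger parallel gripper is mounted at the origin on the work surface. World frame = base frame: x ahead of the robot, y to its left, z up, the work surface at z = 0. Lengths are in m, angles in rad, forces in N, time in s.
With the tool pointing down it reaches from about 0.4 to 0.825 m from the base axis. Payload 7 kg.
Tool frame: the origin (TCP) lies on the centre line of the jaws, within the pads' length; the fingertips stand 11 mm ahead of it and the grasp point (between the pads) lies 8 mm behind it; z points along the fingers, y is the direction in which the jaws open and shut (so a half turn about z gives the same grasp; the last joint's range is limited). The gripper opens to 88 mm and grips with 3 to 60 N. Pads are 19 mm wide; open, the fingers measure 130 mm over their backs; the gripper's body (78 mm by 193 mm) begins 47 mm behind the grasp point.
Start: joints at [1.452, 0.359, 0.012, 0, -1.224, -0.288], TCP at [0.267, 0.62, 0.238] pointing down, gripper open.
Joint ranges: [-3.07, 3.07], [-1.43, 2.12], [-1.02, 1.25], [-3.03, 1.67], [-3.05, -0], [-3.03, 3.03]. Speed limits (rad/s): [2.39, 2.39, 3.01, 3.14, 3.14, 3.14].

## Interface

Orientations are given as [roll, pitch, yaw] about the fixed x, y, z axes, in that order (R = Rz(yaw) Ry(pitch) Rx(roll)).
In Python, from station import * gives the robot as it stands.
- The arm moves only by the tool play_rows, never from a script. Its argument "targets" is a list of rows, each a list of 7 numbers: the turn, a rotation vector about the world's x, y, z in rad, then the shift along the world's x, y, z in m, then the opening, from 0 (shut) to 1 (fully open). A call has 1 to 12 rows; each row shifts and turns the pose as measured when the row begins; what a row does not reach is not made up. A row lasts 1/8 s, in which the tool goes at most 62.5 mm and 10.7 degrees, less where a joint would pass 70% of its speed; a pose out of reach is approached as far as the arm can. A call is refused whole if a number of a shift passes 0.0625 or a number of a turn 0.188, either way. A call with a gripper value outside its range is refused whole. The fingers move at their own pace and stop on an object; "grip_force" is the grip in N (left out, the last holds). Time passes only in rows, so rows that do not move let the fingers close. It gives the time, the measured TCP pose, the force and the opening at its end, in the units of the state.
- get_state(): the state, without advancing time (a new reading comes with each control period).
- grab_frame(name): name is "scene" or "top"; returns (picture, depth): 420x560x3 uint8, blue, green, red; 420x560 float32, m along the optical axis (not along the pixel's ray), 0 where there is no reading.
- camera_params(name): a dict with "camera_matrix" (3x3 intrinsics, pixels), "extrinsics" (4x4, takes a point from world to camera coordinates). Camera axes: x right, y up, looking along -z (the intrinsics and any distortion apply to the point x, -y, -z); pixel columns grow to the right and rows downward; lengths in m; the calibration is good to about 2 mm. A picture is of the moment at which its call begins. camera_params takes no time and is no camera call.
- job_done(): hands the job in, once; it reports no verdict.
The state is a dict: "t": time; "q": joint angles; "qd": joint speeds; "joint_efforts": joint torques, N m; "eef_pos": TCP position; "ee_rot": TCP orientation; "force": force on the tool from outside, world axes, zero at the start; "moment": the same for the moment, N m; "width": finger opening in m.
Only numpy, scipy, OpenCV 4.12 (cv2) and the standard library are available. Lean on these libraries where they do the work, as an engineer would, in place of code of your own. Each camera call takes 0.05 s, during which the arm holds its last target.

## Working session

There is one attempt and no reset: what is moved stays moved. The work goes in short steps, Python scripts to look and compute and a tool call to move; the robot and the scene stay as the last step left them, time stands still between calls to the robot, and variables do not carry over. Pictures are saved under pics/ and viewed, and the job is handed in when it is done.

Besides the shell and the picture viewer there is one more tool, called after "Call:" by a JSON object that holds its "method" and its "body". play_rows: Moves the arm, as the interface text tells. Its arguments: {"type":"object","properties":{"targets":{"type":"array","items":{"type":"array","items":{"type":"number"}}},"grip_force":{"type":"number"}},"required":["targets"]}

```bash
ls; mkdir -p pics
python3 - <<'E'
from station import *
import cv2, numpy as np
s=get_state();print(s)
for n in ["scene","top"]:
    p,d=grab_frame(n); cv2.imwrite(f"pics/{n}0.png",p); np.save(f"pics/{n}0.npy",d)
    c=camera_params(n); print(n,c)
E
```

```text
pics
{'t': 0.0, 'q': array([ 1.45215286e+00,  3.59395203e-01,  1.10697848e-02, -3.67144911e-04,
       -1.22412231e+00, -2.88087107e-01]), 'qd': array([-0.00033529, -0.00168481, -0.00063066,  0.00083699,  0.00025863,
        0.00118211]), 'joint_efforts': array([ 4.29944259e-05, -5.82723427e+01,  2.93049020e+01,  6.99758381e+00,
        7.00752513e-03, -1.61427911e-04]), 'eef_pos': array([0.26687458, 0.61948243, 0.236619  ]), 'ee_rot': array([ 3.13991123e+00, -1.38326761e-04, -4.06855487e-01]), 'force': array([-1.07658231, -0.26321493,  0.40911281]), 'moment': array([-0.02639644, -0.02387966,  0.06768752]), 'width': 0.0873131201174509}
scene {'camera_matrix': array([[520.28140317,   0.        , 277.37343955],
       [  0.        , 520.28140317, 205.17564451],
       [  0.        ,   0.        ,   1.        ]]), 'extrinsics': array([[ 0.43210529,  0.90180795, -0.00523913, -0.23649232],
       [-0.65643924,  0.31850862,  0.68384193,  0.22727601],
       [ 0.61836279, -0.29205255,  0.72961138, -1.61591921],
       [ 0.        ,  0.        ,  0.        ,  1.        ]])}
top {'camera_matrix': array([[386.43681353,   0.        , 279.64768667],
       [  0.        , 386.43681353, 215.11574393],
       [  0.        ,   0.        ,   1.        ]]), 'extrinsics': array([[-0.17346406, -0.98481822, -0.00657967,  0.08263918],
       [ 0.96326475, -0.17105088,  0.2070329 , -0.45100512],
       [-0.20501523,  0.0295748 ,  0.97831186, -0.81508527],
       [ 0.        ,  0.        ,  0.        ,  1.        ]])}
```

View pics/scene0.png

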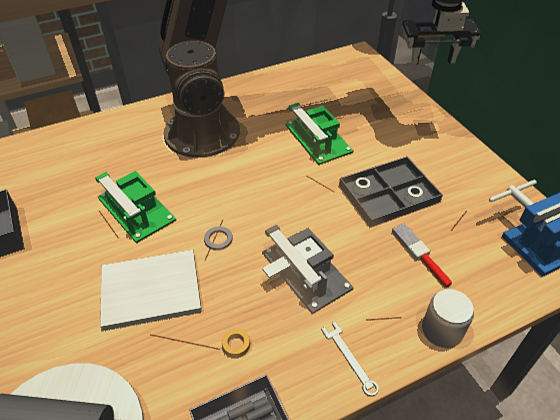

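View pics/top0.png

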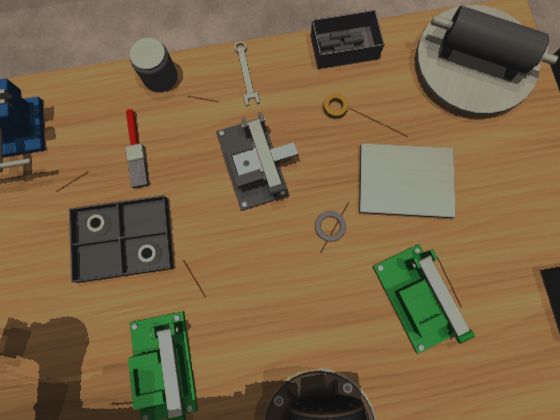

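```bash
cat > h.py <<'E'
import numpy as np, cv2
from station import *
def ray(n,u,v):
    c=camera_params(n);K=c["camera_matrix"];E=c["extrinsics"];R=E[:3,:3];t=E[:3,3]
    d=np.array([(u-K[0,2])/K[0,0],-(v-K[1,2])/K[1,1],-1.]);return -R.T@t,R.T@d
def onz(n,u,v,z):
    o,d=ray(n,u,v);return o+d*(z-o[2])/d[2]
def dep(n,u,v,D):
    o,d=ray(n,u,v);return o+d*D[int(round(v)),int(round(u))]
def cloud(n,D):
    c=camera_params(n);K=c["camera_matrix"];E=c["extrinsics"];R=E[:3,:3];t=E[:3,3]
    v,u=np.mgrid[:420,:560];P=np.stack([(u-K[0,2])/K[0,0]*D,-(v-K[1,2])/K[1,1]*D,-D],-1)
    return (P-t)@R
def proj(n,X):
    c=camera_params(n);K=c["camera_matrix"];E=c["extrinsics"];p=E[:3,:3]@np.asarray(X)+E[:3,3]
    return K[0,0]*p[0]/-p[2]+K[0,2],K[1,1]*(-p[1])/-p[2]+K[1,2]
E
python3 - <<'E'
from h import *
for n,(x0,y0,x1,y1),s in [("top",(200,90,350,230),5),("scene",(240,210,380,320),5)]:
    p=cv2.imread(f"pics/{n}0.png")[y0:y1,x0:x1]
    p=cv2.resize(p,None,fx=s,fy=s,interpolation=cv2.INTER_CUBIC)
    if p.shape[0]>600: p=cv2.resize(p,None,fx=.8,fy=.8)
    cv2.imwrite(f"pics/{n}0c.png",p); print(p.shape)
D=np.load("pics/top0.npy");P=cloud("top",D)
for u,v in [(240,195),(255,130),(275,180),(290,152),(245,165),(410,180),(262,150),(330,226),(500,150)]: print(u,v,P[v,u].round(4))
for u,v in [(361,144),(455,148),(456,217),(360,212)]: print(onz("top",u,v,.02).round(4))
E
```

```text
(560, 600, 3)
(550, 700, 3)
240 195 [0.5297 0.0852 0.0128]
255 130 [0.6584 0.0244 0.0712]
275 180 [ 0.5327 -0.      0.0737]
290 152 [ 0.5975 -0.0457  0.0572]
245 165 [0.5849 0.0604 0.0568]
410 180 [ 0.4946 -0.3149  0.0164]
262 150 [0.6074 0.0167 0.0725]
330 226 [ 0.4223 -0.1103 -0.0008]
500 150 [ 5.344e-01 -5.553e-01 -4.000e-04]
[ 0.6016 -0.22    0.02  ]
[ 0.5523 -0.4382  0.02  ]
[ 0.3891 -0.3958  0.02  ]
[ 0.4391 -0.1817  0.02  ]
```

View pics/top0c.png

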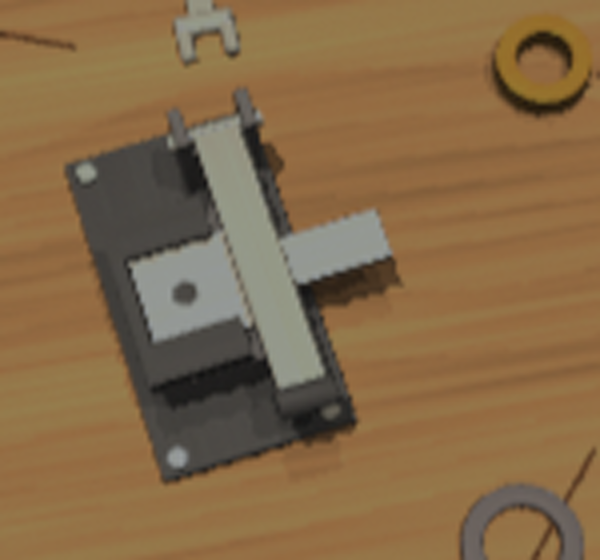

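View pics/scene0c.png

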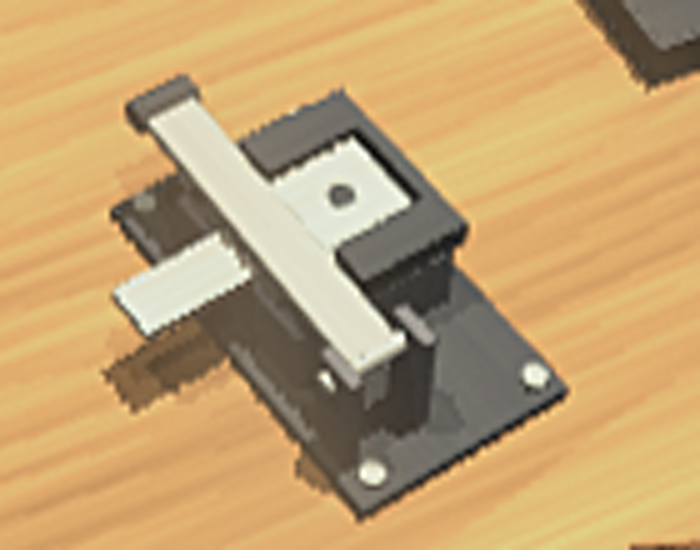

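Run:
```python
from h import *
D=np.load("pics/top0.npy");P=cloud("top",D)
img=cv2.imread("pics/top0.png");m=np.zeros(D.shape,bool);m[90:230,200:350]=1
hsv=cv2.cvtColor(img,cv2.COLOR_BGR2HSV)
bright=(hsv[...,2]>115)&(hsv[...,1]<60)&m
k=lambda mk:cv2.morphologyEx(mk.astype(np.uint8),cv2.MORPH_OPEN,np.ones((2,2)))
for name,mk,z in [("bar",bright&(P[...,2]>.064),.07),("tongue",bright&(P[...,2]<.064)&(P[...,2]>.045)&(np.arange(560)>272),.058),("body",bright&(P[...,2]<.064)&(P[...,2]>.045)&(np.arange(560)<265),.058)]:
    v,u=np.nonzero(mk);X=np.array([onz("top",a,b,z)[:2] for a,b in zip(u,v)],np.float32)
    (c,s,a)=cv2.minAreaRect(X*1000);print(name,len(u),c,s,a,cv2.boxPoints((c,s,a)).round(1).tolist(),"z",np.median(P[mk][:,2]))
for n,pts in {"fl":([216.5,131.75],[240.75,210],[288.75,196.25])}.items():
    q=[onz("top",*p,.01)[:2] for p in pts];print(n,np.round(q,4),[np.linalg.norm(q[1]-q[i]) for i in (0,2)],[np.arctan2(*(q[i]-q[1])[::-1]) for i in (0,2)])
# slab
mk=(hsv[...,2]>150)&(hsv[...,1]<60);mk[:, :350]=0;mk[:,465:]=0;mk[:135]=0;mk[225:]=0
v,u=np.nonzero(mk);X=np.array([onz("top",a,b,.02)[:2] for a,b in zip(u,v)],np.float32)
r=cv2.minAreaRect(X*1000);print("slab",r,cv2.boxPoints(r).tolist())
# scene check
for p in [(100,267),(196,251),(201,311),(103,327)]: print(onz("scene",*p,.02).round(4))
# scene crop/5 + (240,210): tongue end corners, 
for p in [(112,293),(148,335)]: print("tongue end",onz("scene",240+p[0]/5,210+p[1]/5,.058).round(4))
for p in [(293.75,142.5),(298.25,154.25)]: print("tongue end top",onz("top",*p,.058).round(4))
```

```text
bar 828 (607.5179443359375, 10.883705139160156) (163.81512451171875, 95.80780792236328) 29.49135971069336 [[512.5999755859375, 12.300000190734863], [559.7999877929688, -71.0999984741211], [702.4000244140625, 9.5], [655.2000122070312, 92.9000015258789]] z 0.07229895832087477
tongue 289 (601.4261474609375, -31.464372634887695) (29.026321411132812, 57.20883560180664) 8.235617637634277 [[583.0, -5.199999809265137], [591.2000122070312, -61.900001525878906], [619.9000244140625, -57.70000076293945], [611.7000122070312, -1.100000023841858]] z 0.05681681343045666
body 483 (588.5275268554688, 54.300689697265625) (58.32403564453125, 56.17643356323242) 8.844616889953613 [[555.4000244140625, 77.5999984741211], [564.0, 22.100000381469727], [621.7000122070312, 31.0], [613.0, 86.5]] z 0.056826799686750286
fl [[ 0.6986  0.1176]
 [ 0.4943  0.0892]
 [ 0.5073 -0.0273]] [np.float64(0.20624319114862807), np.float64(0.1171850695895079)] [np.float64(0.13829970412783196), np.float64(-1.4594402353147344)]Traceback (most recent call last):
  File "<stdin>", line 14, in <module>
  File "h.py", line 7, in onz
    o,d=ray(n,u,v);return o+d*(z-o[2])/d[2]
        ~~~^^^^^^^
  File "h.py", line 4, in ray
    c=camera_params(n);K=c["camera_matrix"];E=c["extrinsics"];R=E[:3,:3];t=E[:3,3]
ValueError: time passes only in moves, steps and waits
```

```bash
python3 - <<'E'
s=open('h.py').read()
s=s.replace("def ray(","_c={}\n_cp=camera_params\ndef camera_params(n):\n    if n not in _c: _c[n]=_cp(n)\n    return _c[n]\ndef ray(",1)
open('h.py','w').write(s)
E
python3 - <<'E'
from h import *
img=cv2.imread("pics/top0.png");D=np.load("pics/top0.npy");P=cloud("top",D)
hsv=cv2.cvtColor(img,cv2.COLOR_BGR2HSV)
mk=(hsv[...,2]>130)&(hsv[...,1]<60);mk[:, :350]=0;mk[:,465:]=0;mk[:135]=0;mk[225:]=0
n,l,st,_=cv2.connectedComponentsWithStats(mk.astype(np.uint8));i=1+np.argmax(st[1:,4]);print(st[i])
v,u=np.nonzero(l==i);X=np.array([onz("top",a,b,.02)[:2] for a,b in zip(u,v)],np.float32)
r=cv2.minAreaRect(X*1000);print("slab",r,cv2.boxPoints(r).round(1).tolist(),np.median(P[l==i][:,2]))
for p in [(100,267),(196,251),(201,311),(103,327)]: print("slab scene",onz("scene",*p,.02).round(4))
for p in [(112,293),(148,335)]: print("tongue end",onz("scene",240+p[0]/5,210+p[1]/5,.058).round(4))
for p in [(293.75,142.5),(298.25,154.25)]: print("tongue end top",onz("top",*p,.058).round(4))
# bar: component near seed
m=(hsv[...,2]>110)&(hsv[...,1]<70)&(P[...,2]>.064);m[:90]=0;m[230:]=0;m[:,:200]=0;m[:,350:]=0
n,l,st,_=cv2.connectedComponentsWithStats(m.astype(np.uint8),connectivity=4);i=1+np.argmax(st[1:,4]);
v,u=np.nonzero(l==i);X=np.array([onz("top",a,b,.07)[:2] for a,b in zip(u,v)],np.float32)
r=cv2.minAreaRect(X*1000);print("bar",r,cv2.boxPoints(r).round(1).tolist())
c,s=np.cos(.143),np.sin(.143)
for nm,pp in [("top",[(277,405),(328,385),(280,390),(325,372)])]:
  for p in pp: print("handle-ish",onz(nm,200+p[0]/4,90+p[1]/4,.065).round(4))
for p in [(130,112),(190,82)]: print("handle scene",onz("scene",240+p[0]/5,210+p[1]/5,.07).round(4))
E
```

```text
[ 360  143   95   74 6307]
slab ((497.8934631347656, -307.477294921875), (217.32777404785156, 167.0404052734375), 76.47802734375) [[391.29998779296875, -393.6000061035156], [553.7000122070312, -432.70001220703125], [604.5, -221.39999389648438], [442.1000061035156, -182.3000030517578]] 0.01873858311660153
slab scene [ 0.3987 -0.397   0.02  ]
slab scene [ 0.4527 -0.1749  0.02  ]
slab scene [ 0.6174 -0.2215  0.02  ]
slab scene [ 0.5626 -0.4267  0.02  ]
tongue end [ 0.5972 -0.0614  0.058 ]
tongue end [ 0.6254 -0.0565  0.058 ]
tongue end top [ 0.6184 -0.0583  0.058 ]
tongue end top [ 0.5885 -0.0632  0.058 ]
bar ((602.6973876953125, 14.257705688476562), (162.193603515625, 29.059619903564453), 8.031079292297363) [[520.4000244140625, 17.299999237060547], [524.4000244140625, -11.5], [685.0, 11.199999809265137], [681.0, 40.0]]
handle-ish [0.5121 0.0167 0.065 ]
handle-ish [ 0.5184 -0.0131  0.065 ]
handle-ish [0.5203 0.0136 0.065 ]
handle-ish [ 0.5261 -0.0128  0.065 ]
handle scene [ 0.5121 -0.0129  0.07  ]
handle scene [0.5075 0.0211 0.07  ]
```

Run:
```python
from h import *
img=cv2.imread("pics/scene0.png");D=np.load("pics/scene0.npy");P=cloud("scene",D)
hsv=cv2.cvtColor(img,cv2.COLOR_BGR2HSV)
mk=(hsv[...,2]>150)&(hsv[...,1]<60)
for nm,(u0,v0,u1,v1),z in [("slab",(90,240,215,335),.02),("tongue",(258,255,289,280),.058)]:
    m=np.zeros_like(mk);m[v0:v1,u0:u1]=mk[v0:v1,u0:u1]
    n,l,st,_=cv2.connectedComponentsWithStats(m.astype(np.uint8));i=1+np.argmax(st[1:,4])
    v,u=np.nonzero(l==i);X=np.array([onz("scene",a,b,z)[:2] for a,b in zip(u,v)],np.float32)
    r=cv2.minAreaRect(X*1000);print(nm,st[i],r,cv2.boxPoints(r).round(1).tolist())
    Q=P[l==i];print("depth",np.median(Q,0))
for u,v in [(60,260),(240,300),(390,300),(220,190)]: print(P[v,u].round(4))
# gripper
o=proj("scene",get_state()["eef_pos"]);print(o)
p=img[0:80,380:500];cv2.imwrite("pics/g.png",cv2.resize(p,None,fx=6,fy=6))
```

```text
slab [ 100  250  101   77 5792] ((501.0321044921875, -306.5377197265625), (218.2689666748047, 169.2091522216797), 76.5610122680664) [[393.3999938964844, -393.0], [558.0, -432.29998779296875], [608.7000122070312, -220.10000610351562], [444.1000061035156, -180.6999969482422]]
depth [ 0.50512069 -0.30966784  0.01799002]
tongue [263 256  26  21 276] ((604.0463256835938, -29.65093231201172), (30.777862548828125, 59.24852752685547), 8.454236030578613) [[584.5, -2.5999999046325684], [593.2000122070312, -61.20000076293945], [623.5999755859375, -56.70000076293945], [614.9000244140625, 1.899999976158142]]
depth [ 0.60309896 -0.02982452  0.05598488]
[ 0.3135 -0.483  -0.0044]
[ 0.6155 -0.1282 -0.0014]
[ 0.7656  0.1827 -0.0015]
[ 0.2612 -0.0395 -0.0016]
(np.float64(432.9458430657329), np.float64(58.535663765322255))
```

View pics/g.png

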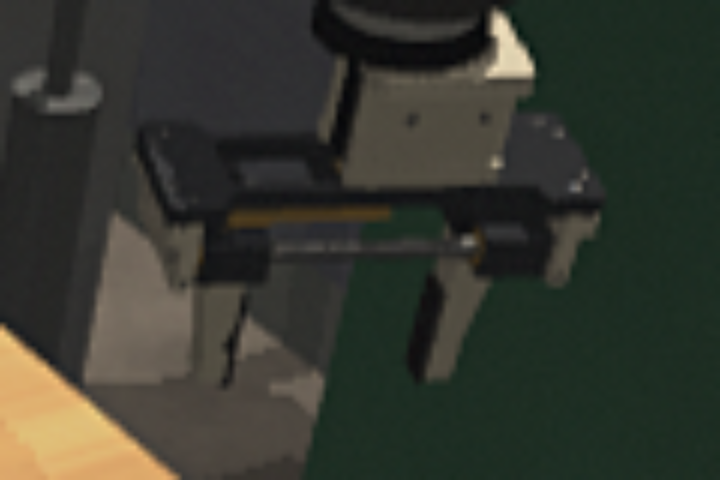

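Call:
{"method": "play_rows", "body": {"targets": [[0,0,0.046,0.0204,-0.0515,0,1],[0,0,0.046,0.0204,-0.0515,0,1],[0,0,0.046,0.0204,-0.0515,0,1],[0,0,0.046,0.0204,-0.0515,0,1],[0,0,0.046,0.0204,-0.0515,0,1],[0,0,0.046,0.0204,-0.0515,0,1],[0,0,0.046,0.0204,-0.0515,0,1],[0,0,0.046,0.0204,-0.0515,0,1],[0,0,0.046,0.0204,-0.0515,0,1],[0,0,0.046,0.0204,-0.0515,0,1],[0,0,0.046,0.0204,-0.0515,0,1],[0,0,0.046,0.0204,-0.0515,0,1]], "grip_force": 40}}

```text
t: 1.6
eef_pos: [0.513, -0.017, 0.2326]
ee_rot: [3.135, -0.001, 0.17]
force: [-0.1, 0.3, -0.1]
width: 0.0877
```

Call:
{"method": "play_rows", "body": {"targets": [[0.006,0,-0.013,0,0.01,-0.04,1],[0,0,-0.013,0,0.01,-0.04,1],[0,0,0,0,0,-0.03,1],[0,0,0,0,0,0,1]]}}

```text
t: 2.1
eef_pos: [0.5132, -0.0024, 0.1192]
ee_rot: [3.141, -0.001, 0.134]
force: [-0.6, 0.2, 1.0]
width: 0.0873
```

Run:
```python
from h import *
s=get_state();print(s["t"],s["eef_pos"],s["ee_rot"])
for n,(x0,y0,x1,y1),f in [("top",(200,90,350,230),4),("scene",(220,170,380,320),4)]:
    p,d=grab_frame(n);cv2.imwrite(f"pics/{n}1.png",p)
    cv2.imwrite(f"pics/{n}1c.png",cv2.resize(p[y0:y1,x0:x1],None,fx=f,fy=f,interpolation=cv2.INTER_CUBIC))
    e=proj(n,s["eef_pos"]);hh=proj(n,[.512,.002,.066]);print(n,(e[0]-x0)*f,(e[1]-y0)*f,(hh[0]-x0)*f,(hh[1]-y0)*f)
```

```text
2.1 [ 0.51318467 -0.00240032  0.11923219] [ 3.14084353e+00 -8.77061561e-04  1.34432449e-01]
top 309.3581332029635 368.86888461997637 303.08979221744903 400.15952796048896
scene 199.36230352423945 190.2469331350252 206.55588221099492 245.52851894132152
```

View pics/scene1c.png

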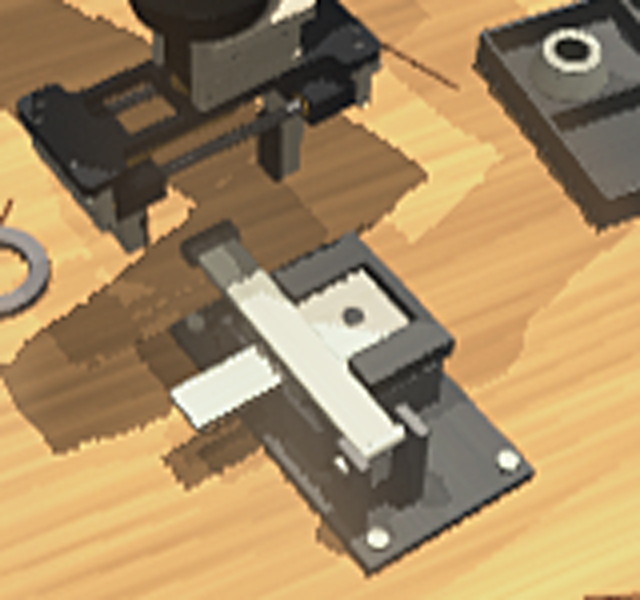

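View pics/top1c.png

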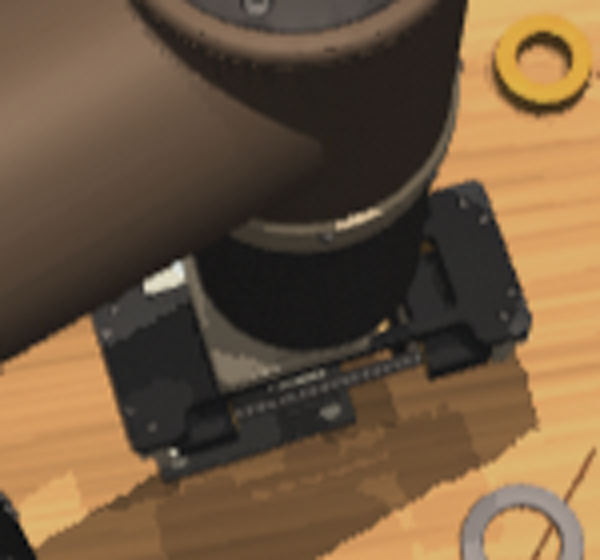

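Call:
{"method": "play_rows", "body": {"targets": [[0,0,0.01,-0.001,0.004,-0.03,1],[0,0,0,0,0,-0.03,1],[0,0,0,0,0,0,0.25],[0,0,0,0,0,0,0.25],[0,0,0,0,0,0,0.25],[0,0,0,0,0,0,0.25]], "grip_force": 40}}

```text
t: 2.95
eef_pos: [0.5212, 0.0047, 0.071]
ee_rot: [-3.14, -0.022, 0.148]
force: [0.5, 0.2, -0.5]
width: 0.0531
```

Run:
```python
from h import *
s=get_state();print(s)
n,(x0,y0,x1,y1),f="scene",(220,170,380,320),4
p,d=grab_frame(n);cv2.imwrite(f"pics/{n}2c.png",cv2.resize(p[y0:y1,x0:x1],None,fx=f,fy=f,interpolation=cv2.INTER_CUBIC))
```

```text
{'t': 2.95, 'q': array([ 0.38852868,  0.27140067, -0.55539656,  0.00526958, -0.72172615,
        1.32647767]), 'qd': array([-0.00129801, -0.01142058,  0.00673342, -0.00105079, -0.00812302,
        0.00157092]), 'joint_efforts': array([ 1.55927078e-02, -4.32487500e+01,  2.13118297e+01,  4.98937234e+00,
        1.57711068e-01, -6.06598878e-04]), 'eef_pos': array([0.5212207 , 0.0047299 , 0.07101487]), 'ee_rot': array([-3.13966935, -0.02246801,  0.14810535]), 'force': array([ 0.46053436,  0.16137707, -0.45645334]), 'moment': array([-0.02957814,  0.01675603, -0.05124294]), 'width': 0.053073273251628014}
```

View pics/scene2c.png

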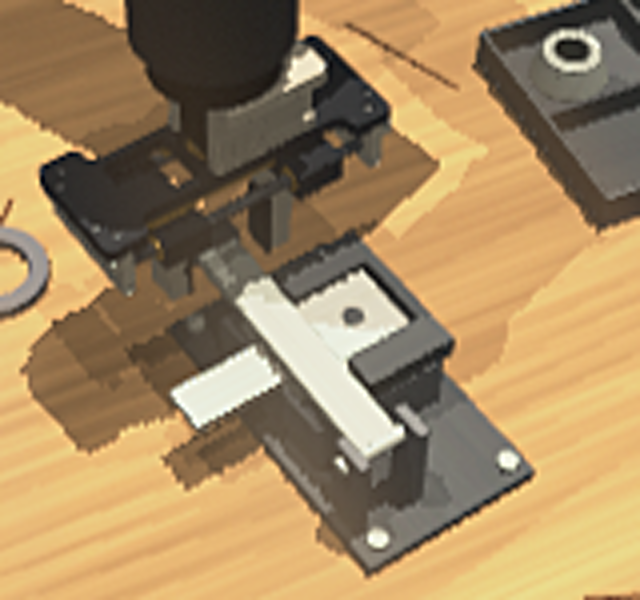

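Call:
{"method": "play_rows", "body": {"targets": [[0,0.022,0,-0.005,-0.002,-0.006,0.6],[0,0,0,-0.004,0,-0.006,0.6],[0,0,0,0,0,0,0.6]], "grip_force": 40}}

```text
t: 3.38
eef_pos: [0.5114, 0.0025, 0.0583]
ee_rot: [-3.136, 0.001, 0.148]
force: [-0.5, 0.2, -0.0]
width: 0.0523
```

Call:
{"method": "play_rows", "body": {"targets": [[0,0,0,0,0,0,0.2],[0,0,0,0,0,0,0.2],[0,0,0,0,0,0,0.2],[0,0,0,0,0,0,0.2],[0,0,0,0,0,0,0.2]], "grip_force": 40}}

```text
t: 4.0
eef_pos: [0.5116, 0.0004, 0.0582]
ee_rot: [-3.139, 0.002, 0.149]
force: [-0.4, 0.6, -1.0]
width: 0.0338
```

Call:
{"method": "play_rows", "body": {"targets": [[0,0,0,0.0008,0.0001,0.017,0.2],[0,0,0,0.0025,0.0004,0.0168,0.2],[0,0,0,0.0042,0.0006,0.0165,0.2],[0,0,0,0.0058,0.0008,0.016,0.2],[0,0,0,0,0,0,0.2]]}}

```text
t: 4.62
eef_pos: [0.5277, 0.0028, 0.1251]
ee_rot: [-3.139, -0.001, 0.149]
force: [1.2, -1.4, -1.5]
width: 0.0334
```

Call:
{"method": "play_rows", "body": {"targets": [[0,0,0,0.0044,0.0006,0.0146,0.2],[0,0,0,0.0088,0.0013,0.0145,0.2],[0,0,0,0.0102,0.0015,0.0135,0.2],[0,0,0,0.0115,0.0017,0.0124,0.2],[0,0,0,0.0126,0.0018,0.0113,0.2],[0,0,0,0.0136,0.002,0.0099,0.2],[0,0,0,0,0,0,0.2]]}}

```text
t: 5.5
eef_pos: [0.5833, 0.0108, 0.1928]
ee_rot: [-3.139, 0.017, 0.146]
force: [-3.5, -1.0, 3.0]
width: 0.0333
```

Run:
```python
from h import *
n,(x0,y0,x1,y1),f="scene",(200,120,400,320),3
p,d=grab_frame(n);cv2.imwrite(f"pics/{n}3c.png",cv2.resize(p[y0:y1,x0:x1],None,fx=f,fy=f,interpolation=cv2.INTER_CUBIC))
```

```text
(no output)
```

View pics/scene3c.png

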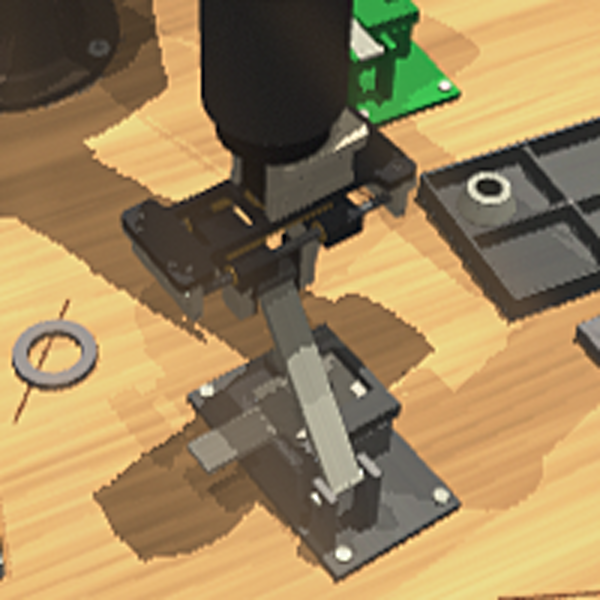

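Call:
{"method": "play_rows", "body": {"targets": [[0,0,0,0.0128,0.0019,0.0119,0.2],[0,-0.01,0,0.015,0.0022,0.0077,0.2],[0,0,0,0.0156,0.0023,0.0061,0.2],[0,0,0,0.0162,0.0024,0.0046,0.2],[0,0,0,0.0165,0.0024,0.0029,0.2],[0,0,0,0.0168,0.0024,0.0012,0.2],[0,0,0,0.0167,0.0024,-0.0005,0.2],[0,0,0,0,0,0,0.2]]}}

```text
t: 6.55
eef_pos: [0.6866, 0.0257, 0.2237]
ee_rot: [-3.141, 0.018, 0.146]
force: [-0.3, -0.8, -0.8]
width: 0.0336
```

Call:
{"method": "play_rows", "body": {"targets": [[0,0,0,0.01,0.0014,-0.001,0.2],[0,0,0,0,0,0,0.8],[0,0,0,0,0,0,0.8],[0,0,0,0,0,0,0.8],[0,0,0,0,0,0,0.8],[0,0,0,0,0,0.03,0.8],[0,0,0,0,0,0.04,0.8]]}}

```text
t: 7.42
eef_pos: [0.6945, 0.0278, 0.29]
ee_rot: [-3.14, 0.023, 0.146]
force: [1.9, -0.0, 0.0]
width: 0.07
```

Run:
```python
from h import *
n,(x0,y0,x1,y1),f="scene",(200,120,400,320),3
p,d=grab_frame(n);cv2.imwrite(f"pics/{n}4c.png",cv2.resize(p[y0:y1,x0:x1],None,fx=f,fy=f,interpolation=cv2.INTER_CUBIC))
```

```text
(no output)
```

View pics/scene4c.png

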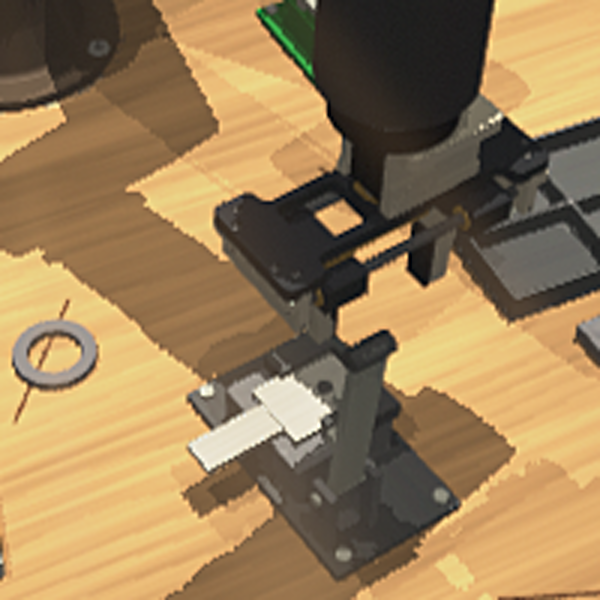

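Call:
{"method": "play_rows", "body": {"targets": [[0,0,-0.175,-0.01,-0.009,0,0.8],[0,0,-0.175,-0.01,-0.009,0,0.8],[0,0,-0.175,-0.01,-0.009,0,0.8],[0,0,-0.175,-0.01,-0.009,0,0.8],[0,0,-0.175,-0.01,-0.009,0,0.8],[0,0,-0.175,-0.01,-0.009,0,0.8],[0,0,-0.175,-0.01,-0.009,0,0.8],[0,0,-0.175,-0.01,-0.009,0,0.8],[0,0,-0.175,-0.01,-0.009,0,0.8],[0,0,0,0,0,0,0.8]]}}

```text
t: 8.72
eef_pos: [0.6044, -0.0552, 0.2993]
ee_rot: [-3.135, 0.01, -1.479]
force: [-0.1, -0.2, 0.2]
width: 0.0699
```

```bash
cat > d.py <<'E'
import sys
from h import *
from scipy.spatial.transform import Rotation as R
def delta(x,y,z,yaw):
    s=get_state();T=R.from_euler('xyz',[np.pi,0,yaw]);C=R.from_euler('xyz',s["ee_rot"])
    print(s["t"],"turn",(T*C.inv()).as_rotvec().round(4),"shift",(np.array([x,y,z])-s["eef_pos"]).round(4),"pos",s["eef_pos"].round(4),"rpy",s["ee_rot"].round(4),"F",s["force"].round(1),"w",s["width"].round(4))
delta(*map(float,sys.argv[1:]))
E
python3 d.py .6055 -.0525 .13 -1.427
python3 - <<'E'
from h import *
n,(x0,y0,x1,y1),f="scene",(200,120,400,320),3
p,d=grab_frame(n);cv2.imwrite(f"pics/{n}5c.png",cv2.resize(p[y0:y1,x0:x1],None,fx=f,fy=f,interpolation=cv2.INTER_CUBIC))
n,(x0,y0,x1,y1),f="top",(200,50,400,230),3
p,d=grab_frame(n);cv2.imwrite(f"pics/{n}5c.png",cv2.resize(p[y0:y1,x0:x1],None,fx=f,fy=f,interpolation=cv2.INTER_CUBIC))
E
```

```text
Traceback (most recent call last):
  File "d.py", line 7, in <module>
    delta(*map(float,sys.argv[1:]))
    ~~~~~^^^^^^^^^^^^^^^^^^^^^^^^^^
  File "d.py", line 6, in delta
    print(s["t"],"turn",(T*C.inv()).as_rotvec().round(4),"shift",(np.array([x,y,z])-s["eef_pos"]).round(4),"pos",s["eef_pos"].round(4),"rpy",s["ee_rot"].round(4),"F",s["force"].round(1),"w",s["width"].round(4))
                                                                                                                                                                                              ^^^^^^^^^^^^^^^^
AttributeError: 'float' object has no attribute 'round'
```

View pics/scene5c.png

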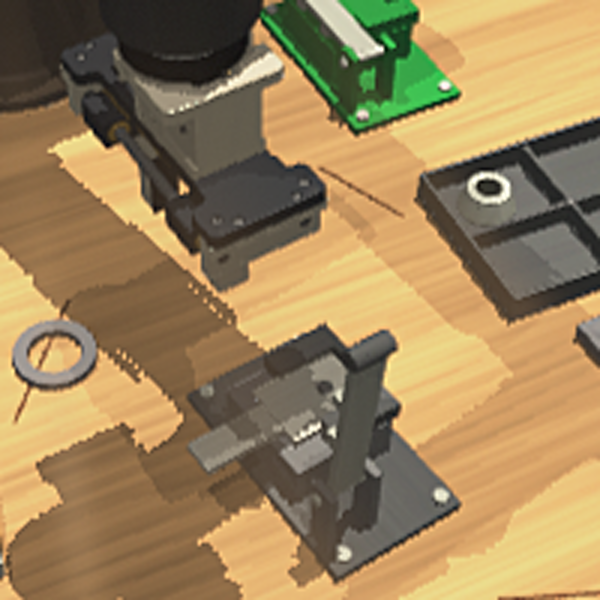

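View pics/top5c.png

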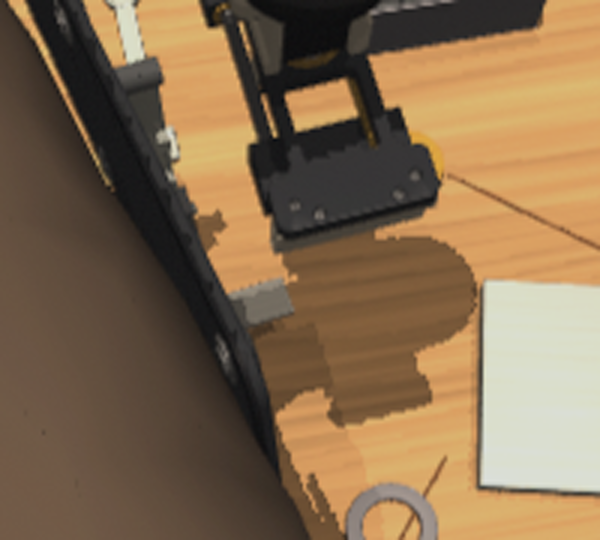

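```bash
sed -i 's/s\["width"\].round(4)/s["width"]/' d.py; python3 d.py .6055 -.0525 .13 -1.427
```

```text
8.825 turn [-0.0107  0.0047  0.0481] shift [ 0.0005  0.0022 -0.1691] pos [ 0.605  -0.0547  0.2991] rpy [-3.1356  0.0101 -1.4751] F [ 0.8 -0.1 -0.1] w 0.07014025275423105
```

Call:
{"method": "play_rows", "body": {"targets": [[-0.0107,0.0047,0.048,0,0,-0.03,0.75],[0,0,0,0,0,-0.04,0.75],[0,0,0,0,0,-0.04,0.75],[0,0,0,0,0,-0.04,0.75],[0,0,0,0,0,-0.02,0.75],[0,0,0,0,0,0,0.75]]}}

```text
t: 9.57
eef_pos: [0.6077, -0.0523, 0.1242]
ee_rot: [-3.139, -0.001, -1.404]
force: [0.7, 0.2, 0.1]
width: 0.0661
```

```bash
python3 d.py .6055 -.0525 .0625 -1.427
python3 - <<'E'
from h import *
s=get_state()
n,(x0,y0,x1,y1),f="scene",(200,150,380,320),3.5
p,d=grab_frame(n);cv2.imwrite(f"pics/{n}6c.png",cv2.resize(p[y0:y1,x0:x1],None,fx=f,fy=f,interpolation=cv2.INTER_CUBIC))
e=proj(n,s["eef_pos"]);hh=proj(n,[.607,-.0597,.054]);print(n,(e[0]-x0)*f,(e[1]-y0)*f,(hh[0]-x0)*f,(hh[1]-y0)*f)
E
```

```text
9.575 turn [ 0.0002  0.0027 -0.0232] shift [-0.0022 -0.0002 -0.0617] pos [ 0.6077 -0.0523  0.1242] rpy [-3.1390e+00 -6.0000e-04 -1.4038e+00] F [0.7 0.2 0.1] w 0.06606018878589934
scene 235.95652526005554 359.1131252288739 227.23332995550746 428.89534709072217
```

View pics/scene6c.png

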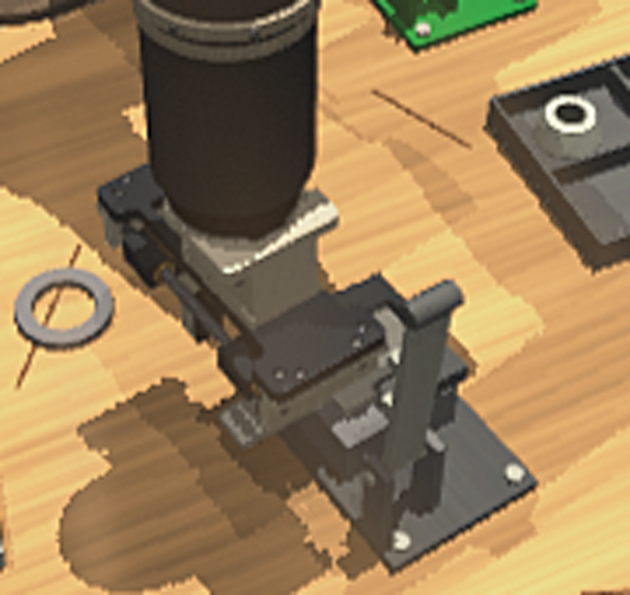

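Run:
```python
from h import *
s=get_state()
p,d=grab_frame("scene");P=cloud("scene",d)
yw=.144;O=np.array([.5916,.0467,0]);Q=P-O
X=Q[...,0]*np.cos(yw)+Q[...,1]*np.sin(yw);Y=-Q[...,0]*np.sin(yw)+Q[...,1]*np.cos(yw)
f=3.5
for (a,b) in [(375,285),(385,305),(345,355),(280,380),(230,370),(110,190),(320,300),(375,340),(385,345),(290,415),(405,400),(440,300),(430,310),(455,290)]:
    u=int(200+a/f);v=int(150+b/f);print((a,b),(X[v,u]*1e3).round(),(Y[v,u]*1e3).round(),(P[v,u,2]*1e3).round(), p[v,u])
```

```text
(375, 285) -38.0 38.0 67.0 [65 70 72]
(385, 305) -26.0 39.0 55.0 [65 74 78]
(345, 355) 97.0 -89.0 222.0 [68 71 77]
(280, 380) 90.0 -126.0 219.0 [71 77 85]
(230, 370) 52.0 -137.0 196.0 [36 45 54]
(110, 190) -85.0 -133.0 222.0 [62 62 63]
(320, 300) 54.0 -76.0 220.0 [62 67 72]
(375, 340) 98.0 -68.0 220.0 [35 37 43]
(385, 345) 94.0 -57.0 207.0 [79 91 97]
(290, 415) 90.0 -122.0 185.0 [ 78  94 105]
(405, 400) 101.0 -47.0 153.0 [72 81 83]
(440, 300) 106.0 -32.0 241.0 [109 116 117]
(430, 310) 107.0 -40.0 239.0 [85 90 90]
(455, 290) 103.0 -17.0 238.0 [110 112 112]
```

Call:
{"method": "play_rows", "body": {"targets": [[0,0.0027,-0.023,-0.002,-0.001,-0.025,0.75],[0,0,0,0,0,-0.025,0.75],[0,0,0,0,0,-0.01,0.75],[0,0,0,0,0,0,0.75]]}}

```text
t: 10.18
eef_pos: [0.6118, -0.0523, 0.0713]
ee_rot: [-3.128, -0.001, -1.424]
force: [0.6, -0.1, 0.5]
width: 0.0658
```

```bash
python3 d.py .6055 -.0525 .0625 -1.427
python3 - <<'E'
from h import *
n,(x0,y0,x1,y1),f="scene",(230,230,310,300),7
p,d=grab_frame(n);cv2.imwrite(f"pics/{n}7c.png",cv2.resize(p[y0:y1,x0:x1],None,fx=f,fy=f,interpolation=cv2.INTER_CUBIC))
E
```

```text
10.175 turn [-0.0013  0.014  -0.0034] shift [-0.0063 -0.0002 -0.0088] pos [ 0.6118 -0.0523  0.0713] rpy [-3.1275e+00 -7.0000e-04 -1.4236e+00] F [ 0.6 -0.1  0.5] w 0.06581792335926649
```

View pics/scene7c.png

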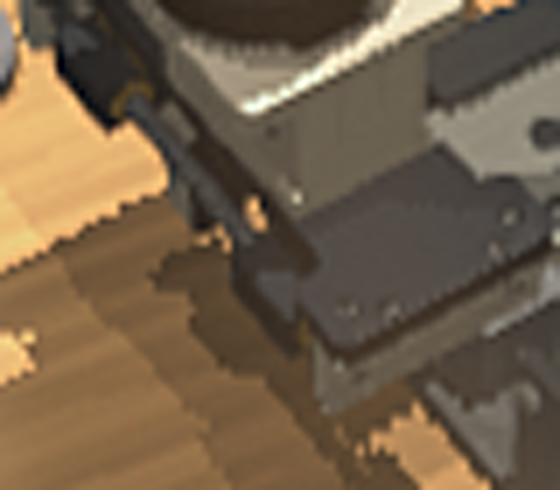

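Call:
{"method": "play_rows", "body": {"targets": [[-0.001,0.014,-0.003,-0.006,0,-0.005,0.75],[0,0,0,0,0,-0.004,0.75],[0,0,0,0,0,0,0.75]]}}

```text
t: 10.6
eef_pos: [0.607, -0.052, 0.0646]
ee_rot: [-3.138, 0.0, -1.426]
force: [-0.1, -0.2, -0.4]
width: 0.0655
```

```bash
python3 d.py .6055 -.0525 .0625 -1.427
```

```text
10.6 turn [-0.0009  0.0033 -0.0008] shift [-0.0015 -0.0005 -0.0021] pos [ 0.607  -0.052   0.0646] rpy [-3.1382e+00  4.0000e-04 -1.4262e+00] F [-0.1 -0.2 -0.4] w 0.06554546653773603
```

Call:
{"method": "play_rows", "body": {"targets": [[0,0.003,0,-0.001,0,-0.003,0.2],[0,0,0,0,0,0,0.2],[0,0,0,0,0,0,0.2],[0,0,0,0,0,0,0.2],[0,0,0,0,0,0,0.2],[0,0,0,0,0,0,0.2],[0,0,0,0,0,0,0.2]], "grip_force": 60}}

```text
t: 11.48
eef_pos: [0.6061, -0.052, 0.0616]
ee_rot: [-3.141, 0.001, -1.426]
force: [0.5, 0.3, -0.3]
width: 0.0291
```

```bash
python3 d.py .6055 -.0525 .0625 -1.427
```

```text
11.475 turn [-0.0009  0.0005 -0.0009] shift [-0.0006 -0.0005  0.0009] pos [ 0.6061 -0.052   0.0616] rpy [-3.1410e+00  8.0000e-04 -1.4261e+00] F [ 0.5  0.3 -0.3] w 0.029102715318183456
```

Call:
{"method": "play_rows", "body": {"targets": [[0,0,0,0.0012,-0.008,0,0.2],[0,0,0,0.0017,-0.0119,0.0003,0.2],[0,0,0,0.0017,-0.0119,0,0.2],[0,0,0,0,0,0,0.2]]}}

```text
t: 11.98
eef_pos: [0.6108, -0.0865, 0.0617]
ee_rot: [-3.142, 0.001, -1.426]
force: [0.4, 0.0, -0.5]
width: 0.0289
```

```bash
python3 d.py .6055 -.0525 .0625 -1.427;python3 - <<'E'
from h import *
n,(x0,y0,x1,y1),f="scene",(200,150,380,320),3.5
p,d=grab_frame(n);cv2.imwrite(f"pics/{n}8c.png",cv2.resize(p[y0:y1,x0:x1],None,fx=f,fy=f,interpolation=cv2.INTER_CUBIC))
E
```

```text
11.975 turn [-0.0008 -0.0001 -0.0006] shift [-0.0053  0.034   0.0008] pos [ 0.6108 -0.0865  0.0617] rpy [-3.1415e+00  8.0000e-04 -1.4264e+00] F [ 0.4  0.  -0.5] w 0.028874348959454746
```

View pics/scene8c.png

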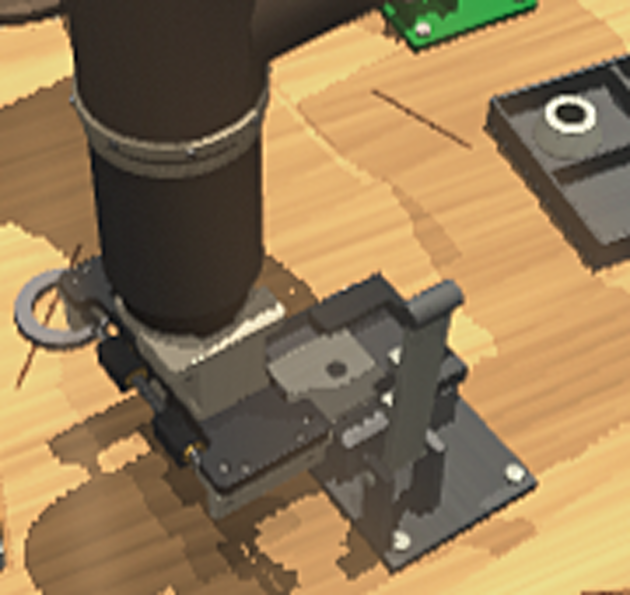

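Call:
{"method": "play_rows", "body": {"targets": [[0,0,0,0.0017,-0.0119,0,0.2],[0,0,0,0.0017,-0.0119,0.0005,0.2],[0,0,0,0.0012,-0.008,0.0005,0.2],[0,0,0,0,0,0,0.2]]}}

```text
t: 12.52
eef_pos: [0.6156, -0.1202, 0.0627]
ee_rot: [3.141, 0.001, -1.426]
force: [0.0, -0.9, -1.7]
width: 0.0289
```

```bash
python3 d.py .6055 -.0525 .0625 -1.427;python3 - <<'E'
from h import *
n,(x0,y0,x1,y1),f="scene",(200,150,380,320),3.5
p,d=grab_frame(n);cv2.imwrite(f"pics/{n}9c.png",cv2.resize(p[y0:y1,x0:x1],None,fx=f,fy=f,interpolation=cv2.INTER_CUBIC))
E
```

```text
12.525 turn [-0.0009 -0.0002 -0.0006] shift [-0.0101  0.0677 -0.0002] pos [ 0.6156 -0.1202  0.0627] rpy [ 3.1415e+00  9.0000e-04 -1.4264e+00] F [ 0.  -0.9 -1.7] w 0.028931306859514835
```

View pics/scene9c.png

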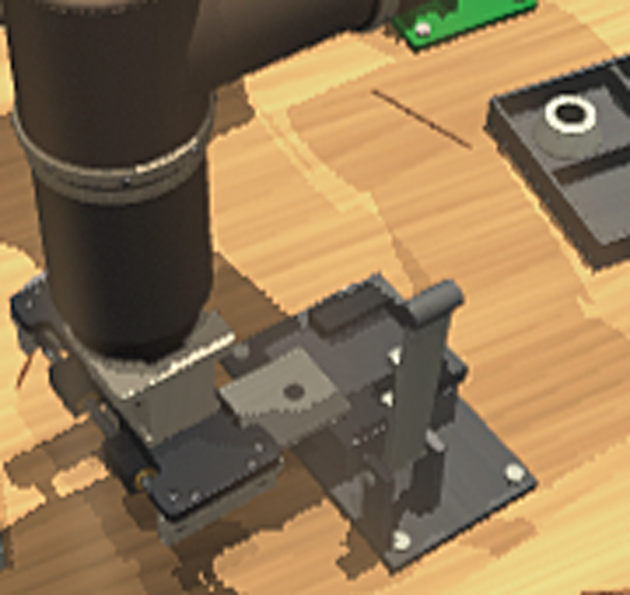

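Call:
{"method": "play_rows", "body": {"targets": [[0,0,0,0.0014,-0.0099,0.001,0.2],[0,0,0,0.0014,-0.0099,0.001,0.2],[0,0,0,0.0014,-0.0099,0.002,0.2],[0,0,0,0.001,-0.007,0.003,0.2],[0,0,0,0,-0.004,0.01,0.2],[0,0,0,0,0,0.015,0.2],[0,0,0,0,0,0.01,0.2],[0,0,0,0,0,0,0.2]]}}

```text
t: 13.58
eef_pos: [0.6215, -0.1632, 0.1088]
ee_rot: [-3.14, 0.001, -1.426]
force: [-1.2, 1.0, -0.4]
width: 0.0287
```

```bash
python3 d.py .4843 -.370 .09 -1.807;python3 - <<'E'
from h import *
n,(x0,y0,x1,y1),f="scene",(180,150,380,320),3.5
p,d=grab_frame(n);cv2.imwrite(f"pics/{n}10c.png",cv2.resize(p[y0:y1,x0:x1],None,fx=f,fy=f,interpolation=cv2.INTER_CUBIC))
np.save("pics/s10.npy",d);cv2.imwrite("pics/s10.png",p)
E
```

```text
13.575 turn [-0.0005  0.0014 -0.3814] shift [-0.1372 -0.2068 -0.0188] pos [ 0.6215 -0.1632  0.1088] rpy [-3.1402e+00  5.0000e-04 -1.4256e+00] F [-1.2  1.  -0.4] w 0.02870605742522412
```

View pics/scene10c.png

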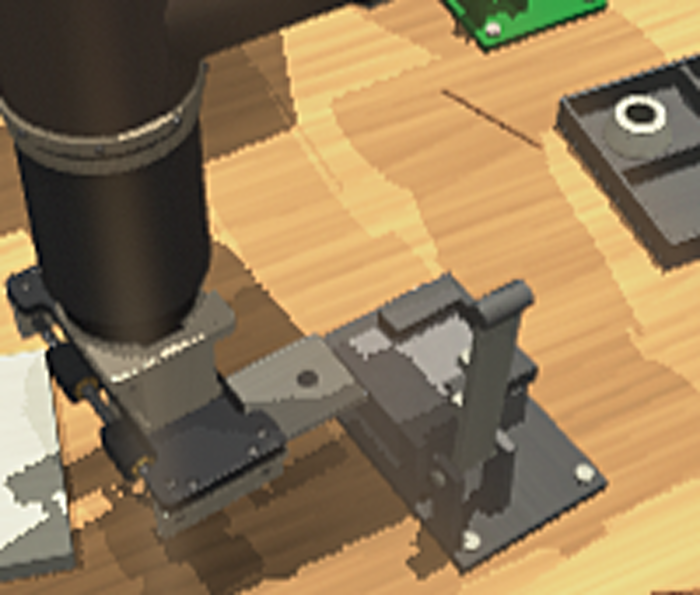

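Run:
```python
from h import *
d=np.load("pics/s10.npy");P=cloud("scene",d)
A=[]
for a in range(235,370,3):
  for b in range(335,425,3):
    u=int(180+a/3.5);v=int(150+b/3.5);X=P[v,u]
    if .08<X[2]<.125 and X[1]>-.14: A.append(X)
A=np.unique(np.round(A,6),axis=0);c=A.mean(0);n=np.linalg.svd(A-c)[2][2];print(len(A),c,n*np.sign(n[2]),np.abs((A-c)@n).max())
```

```text
628 [ 0.60737953 -0.05798535  0.10219998] [-0.0019361   0.01979003  0.99980228] 0.007469345103665003
```

Call:
{"method": "play_rows", "body": {"targets": [[0,0,-0.03,-0.01,-0.02,0,0.2],[0,0,-0.048,-0.0171,-0.0259,0,0.2],[0,0,-0.048,-0.0171,-0.0259,0,0.2],[0,0,-0.048,-0.0171,-0.0259,0,0.2],[0,0,-0.048,-0.0171,-0.0259,0,0.2],[0,0,-0.048,-0.0171,-0.0259,0,0.2],[0,0,-0.048,-0.0171,-0.0259,0,0.2],[0,0,-0.03,-0.012,-0.018,0,0.2],[0,0,-0.02,-0.006,-0.008,0,0.2],[0,0,0,0,0,0,0.2]]}}

```text
t: 14.88
eef_pos: [0.4784, -0.3731, 0.1039]
ee_rot: [3.134, 0.002, -1.814]
force: [-1.1, 0.3, -1.5]
width: 0.0288
```

```bash
python3 d.py .4843 -.370 .06 -1.807;python3 - <<'E'
from h import *
n,(x0,y0,x1,y1),f="scene",(70,170,270,340),3.5
p,d=grab_frame(n);cv2.imwrite(f"pics/{n}11c.png",cv2.resize(p[y0:y1,x0:x1],None,fx=f,fy=f,interpolation=cv2.INTER_CUBIC))
np.save("pics/s11.npy",d);cv2.imwrite("pics/s11.png",p)
E
```

```text
14.875 turn [-0.004  -0.0068  0.0069] shift [ 0.0059  0.0031 -0.0439] pos [ 0.4784 -0.3731  0.1039] rpy [ 3.1341e+00  2.3000e-03 -1.8139e+00] F [-1.1  0.3 -1.5] w 0.028756046280657036
```

View pics/scene11c.png

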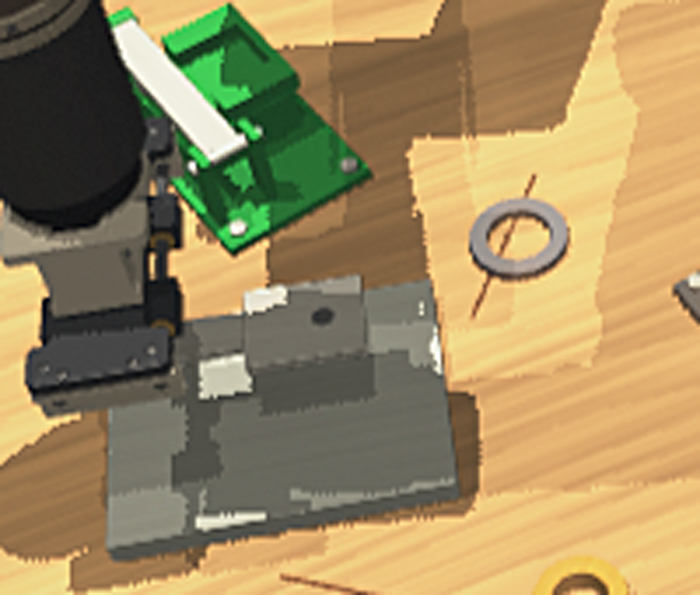

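Call:
{"method": "play_rows", "body": {"targets": [[-0.004,-0.0068,0.007,0.006,0.003,-0.015,0.2],[0,0,0,0,0,-0.015,0.2],[0,0,0,0,0,-0.015,0.2],[0,0,0,0,0,-0.01,0.2],[0,0,0,0,0,0,0.2]]}}

```text
t: 15.55
eef_pos: [0.486, -0.3678, 0.0459]
ee_rot: [3.141, 0.0, -1.802]
force: [-0.0, 1.2, -1.7]
width: 0.0292
```

```bash
python3 d.py .4843 -.370 .034 -1.807;python3 - <<'E'
from h import *
n,(x0,y0,x1,y1),f="scene",(70,170,270,340),3.5
p,d=grab_frame(n);cv2.imwrite(f"pics/{n}12c.png",cv2.resize(p[y0:y1,x0:x1],None,fx=f,fy=f,interpolation=cv2.INTER_CUBIC))
E
```

```text
15.55 turn [-0.0001 -0.0003 -0.0047] shift [-0.0017 -0.0022 -0.0119] pos [ 0.486  -0.3678  0.0459] rpy [ 3.1413e+00  1.0000e-04 -1.8023e+00] F [-0.   1.2 -1.7] w 0.0292353383096549
```

View pics/scene12c.png

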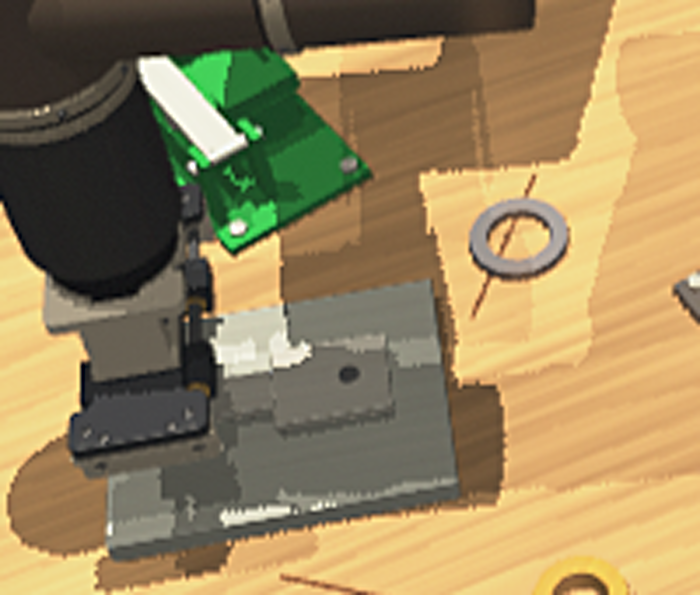

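Call:
{"method": "play_rows", "body": {"targets": [[0,0,-0.004,-0.001,-0.001,-0.005,0.2],[0,0,0,0,0,-0.004,0.2],[0,0,0,0,0,-0.002,0.2],[0,0,0,0,0,0,0.2]]}}

```text
t: 16.1
eef_pos: [0.4859, -0.3696, 0.036]
ee_rot: [-3.139, -0.001, -1.807]
force: [-0.7, -0.8, -0.7]
width: 0.0292
```

Call:
{"method": "play_rows", "body": {"targets": [[0,0,0,-0.001,0,-0.0015,0.2],[0,0,0,0,0,-0.0015,0.2],[0,0,0,0,0,-0.0015,0.2],[0,0,0,0,0,0,0.2]]}}

```text
t: 16.6
eef_pos: [0.4851, -0.3698, 0.0317]
ee_rot: [-3.138, -0.001, -1.807]
force: [0.6, 0.6, -0.9]
width: 0.0291
```

```bash
python3 d.py .4843 -.370 .0318 -1.807
```

```text
16.6 turn [ 0.0015  0.0031 -0.0004] shift [-0.0008 -0.0002  0.0001] pos [ 0.4851 -0.3698  0.0317] rpy [-3.1383e+00 -7.0000e-04 -1.8066e+00] F [ 0.6  0.6 -0.9] w 0.029094638325439424
```

Call:
{"method": "play_rows", "body": {"targets": [[0,0,0,0,0,0,0.6],[0,0,0,0,0,0,0.6],[0,0,0,0,0,0,0.6],[0,0,0,0,0,0,0.6],[0,0,0,0,0,0.01,0.6],[0,0,0,0,0,0.04,0.6],[0,0,0,0,0,0.06,0.6],[0,0,0,0,0,0.06,0.6],[0,0,0,0.03,0.05,0.02,0.6],[0,0,0,0.03,0.05,0.02,0.6],[0,0,0,0,0,0,0.6]]}}

```text
t: 17.98
eef_pos: [0.5453, -0.2677, 0.2542]
ee_rot: [-3.133, -0.0, -1.809]
force: [-1.0, 0.5, -0.1]
width: 0.0526
```

```bash
python3 d.py .4843 -.370 .0318 -1.807;python3 - <<'E'
from h import *
for n in ["scene","top"]:
    p,d=grab_frame(n);cv2.imwrite(f"pics/{n}13.png",p);np.save(f"pics/{n}13.npy",d)
E
```

```text
17.975 turn [0.0024 0.0078 0.002 ] shift [-0.061  -0.1023 -0.2224] pos [ 0.5453 -0.2677  0.2542] rpy [-3.1334e+00 -5.0000e-04 -1.8091e+00] F [-1.   0.5 -0.1] w 0.0526361133140843
```

View pics/scene13.png

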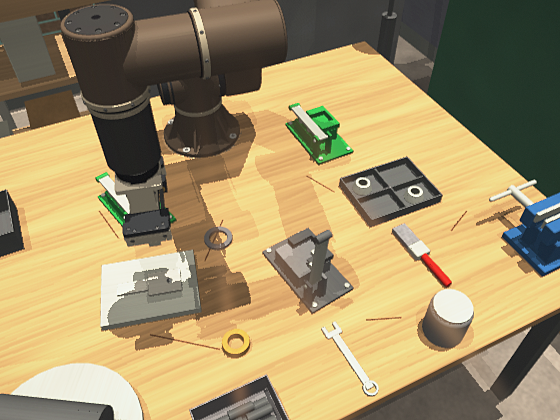

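View pics/top13.png

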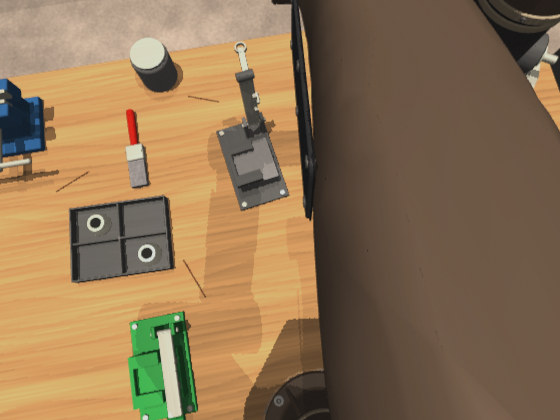

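Run:
```python
from h import *
p=cv2.imread("pics/scene13.png");d=np.load("pics/scene13.npy");P=cloud("scene",d)
x0,y0,f=90,240,6
cv2.imwrite("pics/s13c.png",cv2.resize(p[y0:y0+95,x0:x0+125],None,fx=f,fy=f,interpolation=cv2.INTER_CUBIC))
# plate points: z in band
u,v=np.meshgrid(np.arange(560),np.arange(420))
m=(P[...,2]>.0215)&(P[...,2]<.032)&(u>95)&(u<205)&(v>250)&(v<325)
n,l,st,_=cv2.connectedComponentsWithStats(m.astype(np.uint8));i=1+np.argmax(st[1:,4]);print(st[i])
A=P[l==i];c=A.mean(0);nn=np.linalg.svd(A-c,full_matrices=False)[2][2];print(c,nn)
vv,uu=np.nonzero(l==i);X=np.array([onz("scene",a,b,.028)[:2] for a,b in zip(uu,vv)],np.float32)
r=cv2.minAreaRect(X*1000);B=cv2.boxPoints(r);print(r,B.round(1).tolist())
yw=-.236;R=np.array([[np.cos(yw),np.sin(yw)],[-np.sin(yw),np.cos(yw)]])
print("slab frame",((B-[500,-307])@R.T).round(1))
```

```text
[ 116  269   68   28 1093]
[ 0.50546611 -0.29564757  0.02588522] [ 0.00311483 -0.00175879  0.9999936 ]
((506.0540771484375, -305.8977355957031), (149.4703826904297, 66.80916595458984), 76.07057189941406) [[455.6000061035156, -370.3999938964844], [520.5, -386.5], [556.5, -241.39999389648438], [491.6000061035156, -225.3000030517578]]
slab frame [[-28.3 -72. ]
 [ 38.5 -72.5]
 [ 39.6  77. ]
 [-27.2  77.5]]
```

View pics/s13c.png

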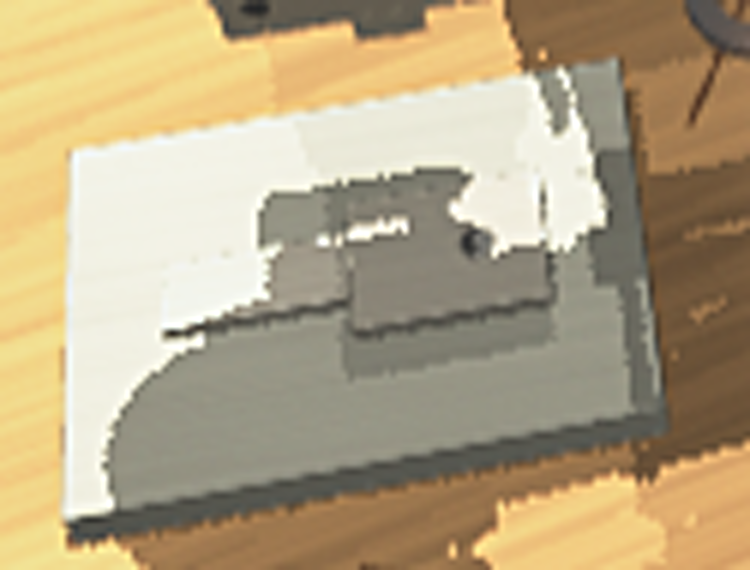

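Run:
```python
from station import *
print(job_done())
```

```text
the job is handed in; nothing more can be done
None
```

The clamp bar is up, and the keeper plate is lying flat on the steel surface plate, released. I handed the job in at about 18 s of the 59 s allowed; it gave no verdict.

- **Clamp bar:** I gripped the handle by its end faces and swung the bar up to about 1.65 rad, worked out from the tool position. It was still standing in the last pictures from both cameras.
- **Keeper plate:** I gripped the tongue and slid the plate out level along the bed, lifting it only once it was off the bed edge. I then turned it to line up with the surface plate, lowered it slowly and let go.
- **Position check:** The last depth picture shows the plate tilted about 0.004 rad. Its ends sit at roughly -72 and +77 mm along the surface plate (limit 113 mm) and its sides between -28 and +40 mm across it (limit 87 mm). The gripper was clear at a height of 0.25 m.
- **Other parts:** The cones, brush, collar and seal looked unmoved in the last pictures; I judged this by eye and did not measure it.

Two things did not match up fully. The two cameras disagreed by about 3 mm, which is within the margins. Fast descents left the tool several millimetres off target, so I corrected its position before each grasp.

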